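# Stamp a beeswax block in the guarded press

## Task

With the fingertips, push the block of beeswax along its lane, away from the robot, until it is fully home against the backstop under the brass stamp; slide it only, do not pick it up. Then reach down through the window of the yellow guard, press the red lever pad all the way down and hold it down for two seconds, then let it spring up and come back out. Never touch the yellow guard, do not bring the stamp down before the block is home, and leave everything else standing where it is.

Things in the scene. Friction and masses are not known exactly. Their poses are not given: they have to be found in the camera images.
- press: Blue hand press on a plywood board (390 x 410 x 18 mm), fixed. Origin on the table, midway across the board, 215 mm behind its front edge (that nearest the robot); x points from that edge along the feed lane, away from the robot, y left, z up. The lane is on the left, at y = +100 mm; the guarded lever on the right, at y = -95 mm.
- block: Loose honey-yellow block of beeswax, 150 (x, along the lane) x 60 (y) x 28 mm (z), about 0.24 kg, lying on the lane's bed between the rails; origin at the centre of its underside, axes parallel to the press's at the start.
- home (a point): Where the block's origin lies when fully home: on top of the lane's aluminium bed (30 mm above the table), 75 mm before the steel backstop; press frame (0, 100, 30) mm, axes as the press's. The bed runs from 190 mm before this point to the backstop, between steel rails 65 mm apart, 8 mm higher than the bed.
- head (a point): Middle of the lower front edge of the blue press head that overhangs the lane: press frame (0, 100, 115) mm. From here the head reaches 140 mm away from the robot, 67 mm up and 30 mm to either side. Under it, its middle 30 mm beyond this edge, hangs the brass stamp (44 x 50 mm), its face 82 mm above the table when up.
- guard: Fixed yellow guard around the lever: a flat frame 6 mm thick, 120 (x) x 128 (y) mm outside, window 92 (x) x 100 (y) mm, top face 138 mm above the table, on legs with barred sides in front, left and right. Origin under the window's middle, 18 mm above the table; axes as the press's. The window may be up to 12 mm in x and 18 mm in y off centre over the lever pad.
- window (a point): Middle of the guard's window, at the level of the guard's top face.
- lever_pad (a point): Middle of the top face of the red lever pad (44 x 44 mm) under the guard's window: about 11 mm below the guard's top face when up, 40 mm when fully down. The pad ends a steel arm 130 mm long, nearly level, hinged at the far side (axis along the press's y).
- lever (a joint): Lever angle in rad: 0 = up (sprung), 0.22 = fully down at its stop; the pad goes nearly straight down by about 29 mm. The spring pushes up with about 4.5 N at the pad to start, 9 N at the bottom; more only against the stop. The lever lowers the brass stamp to the top of the block.
- jar: Bystander: honey jar with yellow cap, 60 mm across, 75 mm high; origin at the centre of its underside.
- candle: Bystander: honey-yellow pillar candle, 52 mm across, 72 mm high; origin at the centre of its underside.
- spool: Bystander: white spool, 52 mm across, 58 mm high, standing on the press's board to the right of the lane; origin at the centre of its underside.
- brush: Bystander: brush 170 mm long lying on the table; origin near its middle underneath.
- cup: Bystander: white cup, 72 mm across, 80 mm high; origin at the centre of its underside.
- tin: Bystander: small steel tin, 48 mm across, 35 mm high, standing on the press's board in front of the guard; origin at the centre of its underside.
There are look-alikes about, which are no part of the job. What is shaped like the block but blue or white is not meant.

How it is judged:
By the outcome, as a careful person would: the job done as asked, in the order asked, and still so for the second after the job is handed in, with the robot touching nothing.
It also fails if it takes over 48 s, if anything falls off the work surface, if the arm or the gripper's body presses on something with over 40 N, if the wrist force passes 120 N, or if a joint passes its speed limit or range.

## Robot

A 6-joint arm with a two-finger parallel gripper is mounted at the origin on the work surface. World frame = base frame: x ahead of the robot, y to its left, z up, the work surface at z = 0. Lengths are in mm, angles in rad, forces in N, time in s.
With the tool pointing down it reaches from about 375 to 975 mm from the base axis. Payload 3.8 kg.
Tool frame: the origin (TCP) lies midway between the tips of the shut fingers; the grasp point (between the pads) lies 19 mm behind it; z points along the fingers, y is the line along which they close (so a half turn about z gives the same grasp; the last joint's range is limited). The gripper opens to 85 mm and grips with 20 to 120 N. Pads are 22 mm wide; open, the fingers measure 114 mm over their backs; the gripper's body (76 mm by 85 mm) begins 54 mm behind the grasp point. The pads swing forward as they close: fully open they stand 13 mm farther back than shut.
Start: joints at [-1.178, 0.264, 1.604, -0, 1.274, -0.037], TCP at [281.259, -613.605, 231.28] pointing down, gripper open.
Joint ranges: [-2.63, 2.63], [-0.94, 2.18], [0.31, 2.57], [-1.31, 4.45], [0, 2.66], [-2.55, 2.55]. Speed limits (rad/s): [2.57, 2.57, 3.14, 3.14, 3.14, 3.14].

## Interface

Orientations are given as a rotation vector (axis times angle).
In Python, from plant import status, vision, job gives the robot as it stands. The module is installed in compiled form; this text tells all that it offers.
- The arm moves only by the tool carry_out, never from a script. Its argument "moves" is a list of rows, each a list of 6 numbers: the shift along the tool's x, y, z in cm, then the turn, a rotation vector about the tool's x, y, z in degrees. A call has 1 to 12 rows; each row is the pose to reach, as a shift and turn from the pose commanded when the call began, along the tool's axes at that moment; what a row does not reach only later rows make up. A row lasts 1/8 s, in which the tool goes at most 62.5 mm and 10.7 degrees, less where a joint would pass 70% of its speed; a pose out of reach is approached as far as the arm can. A call with a gripper value outside its range is refused whole. "grip" is the finger opening in cm, from 0 to 8.54, set as the call begins (left out, the last holds). The fingers move at their own pace and stop on an object; "grip_force" is the grip in N (left out, the last holds). Time passes only in rows, so rows that repeat a pose let the fingers close. It gives the time, the measured TCP pose, the force, the opening and the grip force at its end, in the units of the state.
- status.get_state(): the state, without advancing time (a new reading comes with each control period).
- vision.grab_frame(name): name is "scene" or "top"; returns a dict with "img" (400x640x3 uint8, red, green, blue), "z_map" (400x640 float32, mm along the optical axis (not along the pixel's ray), 0 where there is no reading), "fx", "fy", "cx", "cy" (pixels), "R" (3x3) and "t" (3): a world point X has camera coordinates R X + t. Camera axes: x right, y down, z forward; pixel columns grow to the right and rows downward; lengths in mm; the calibration is good to about 2 mm. A picture is of the moment at which its call begins.
- job.hand_in(): hands the job in; it is judged then, once.
The state is a dict: "clock": time; "joint_positions": joint angles; "dq": joint speeds; "tau": joint torques, N m; "position": TCP position; "tool_rot": TCP orientation; "ft_force": force on the tool from outside, world axes, zero at the start; "wrist_torque": the same for the moment, N m; "gripper_width": finger opening in mm; "gripper_force": force on a finger pad.
Only numpy, scipy, OpenCV 4.12 (cv2) and the standard library are available. Lean on these libraries where they do the work, as an engineer would, in place of code of your own. Each camera call takes 0.05 s, during which the arm holds its last target. There are 200 camera calls.

## Working session

There is one attempt and no reset: what is moved stays moved. The work goes in short steps, Python scripts to look and compute and a tool call to move; the robot and the scene stay as the last step left them, time stands still between calls to the robot, and variables do not carry over. Pictures are saved under pics/ and viewed, at most 10 in all, crops included, and the job is handed in when it is done.

Besides the shell and the picture viewer there is one more tool, called after "Call:" as name(argument=value, ...) on one line, values as JSON. carry_out: Moves the arm, as the interface text tells. Its arguments: {"type":"object","properties":{"moves":{"type":"array"},"grip":{"type":"number"},"grip_force":{"type":"number"}},"required":["moves"]}

```bash
mkdir -p pics; cat > h.py <<'E'
import numpy as np, cv2
from plant import status, vision, job
def grab(n):
    f=vision.grab_frame(n); np.savez(f'{n}.npz',**f); return f
def pts(f):
    z=f['z_map']; v,u=np.mgrid[:400,:640]
    c=np.stack([(u-f['cx'])/f['fx']*z,(v-f['cy'])/f['fy']*z,z],-1)
    return (c-f['t'])@f['R']   # R^T(c-t)
def save(f,n): cv2.imwrite(f'pics/{n}.png',f['img'][:,:,::-1])
E
python3 - <<'E'
from h import *
for n in('scene','top'):
    f=grab(n); save(f,n+'1'); print(n,f['fx'],f['R'].round(2).tolist(),f['t'].round())
s=status.get_state(); print(s)
E
```

```text
scene 463.8194593822172 [[0.89, 0.46, 0.01], [0.35, -0.65, -0.67], [-0.3, 0.6, -0.74]] [-451.  -88. 1459.]
top 439.5963352202 [[0.02, -1.0, -0.02], [-1.0, -0.02, -0.06], [0.06, 0.02, -1.0]] [   8.  509. 1479.]
{'clock': 0.1, 'joint_positions': array([-1.17793457e+00,  2.64669707e-01,  1.60525316e+00,  5.93532920e-06,
        1.27369561e+00, -3.68813493e-02]), 'dq': array([-0.00058595, -0.00079228, -0.00184642, -0.00099904,  0.0005515 ,
       -0.00058733]), 'tau': array([ 8.65061315e-05, -5.16708934e+01, -3.68588018e+01, -1.45235558e-04,
        6.25359782e-03,  1.71494588e-05]), 'position': array([ 280.98688879, -613.00391576,  230.08349373]), 'tool_rot': array([-3.06739952e+00, -6.69428441e-01,  5.54282810e-04]), 'ft_force': array([-0.61530129, -0.32282596, -1.04266616]), 'wrist_torque': array([0.04417148, 0.01450714, 0.05096434]), 'gripper_force': 0.0, 'gripper_width': 85.51500351965194}
```

View pics/scene1.png

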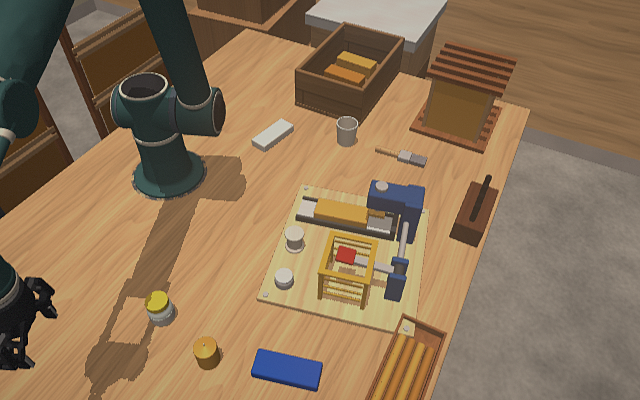

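View pics/top1.png

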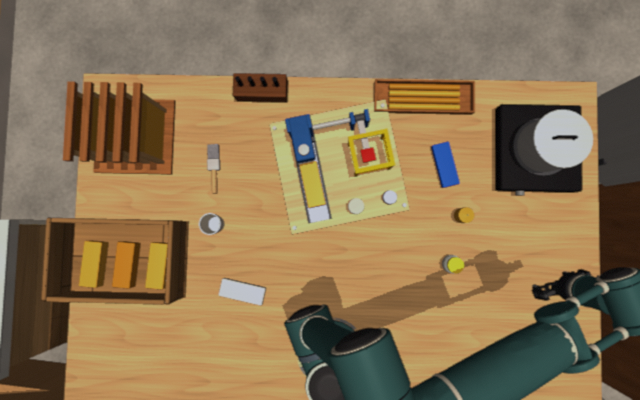

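The scene view shows the press, with the lane on the left and the block partly under the head. The guard is around (345,255). In the top view the lane runs from (318,218) to (300,125), the guard is at (371,153) and the red pad at (368,155). I'll measure these next.

```bash
cat > m.py <<'E'
from h import *
def rect(P): 
    c,s,a=cv2.minAreaRect(P[:,:2].astype(np.float32)); return np.round(c,1),np.round(s,1),round(a,1)
def load(n): return dict(np.load(f'{n}.npz'))
if __name__=='__main__':
  for n,(u0,u1,v0,v1) in dict(top=(270,410,100,235),scene=(255,430,175,335)).items():
    f=load(n); P=pts(f); hsv=cv2.cvtColor(f['img'],cv2.COLOR_RGB2HSV)
    m=np.zeros((400,640),bool); m[v0:v1,u0:u1]=1; m&=f['z_map']>0
    H,S,V=hsv[...,0],hsv[...,1],hsv[...,2]; z=P[...,2]
    yel=m&(H>15)&(H<32)&(S>150)
    for k,q in dict(guard=yel&(z>128)&(z<150),block=yel&(z>50)&(z<66),pad=m&((H<6)|(H>174))&(S>150)&(z>90),
        head=m&(H>100)&(H<125)&(S>100)&(z>165), board=m&(z>10)&(z<26)&(S<130)).items():
        Q=P[q]
        print(n,k,len(Q),*(rect(Q) if len(Q)>5 else ()),Q[:,2].mean().round(1) if len(Q) else '',Q.mean(0).round(1))
E
python3 m.py
```

```text
top guard 600 [ 658.7 -114.1] [120.9 127.7] 13.0 136.6 [ 656.5 -113.5  136.6]
top block 735 [608.5 -33.4] [149.9 319.4] 25.6 56.6 [561.   65.3  56.6]
top pad 154 [ 647.  -103.9] [39.5 39.4] 13.0 126.1 [ 647.  -104.   126.1]
top head 636 [688.  102.5] [137.   73.4] 14.9 168.8 [696.4 106.2 168.8]
top board 8710 [624.3 -13.6] [389.8 410.7] 13.0 16.9 [610.6 -21.5  16.9]
scene guard 988 [ 662.8 -115.9] [119.7 129.3] 12.9 138.0 [ 664.8 -121.3  138. ]
scene block 967 [605.5 -42.7] [148.6 317.1] 21.6 57.4 [573.4  44.   57.4]
scene pad 270 [ 652.6 -106.9] [42. 43.] 12.1 127.2 [ 653.  -109.1  127.2]
scene head 186 [694.7 102.1] [136.4  74.4] 12.7 169.6 [709.7 103.4 169.6]
scene board 10739 [645.6 -11.1] [425.4 416.7] 12.7 18.5 [644.4 -75.8  18.5]
```

```bash
cat >> h.py <<'E'
from scipy.spatial.transform import Rotation as Ro
A=np.deg2rad(13.); O=np.array([645.8,-10.1]); RP=np.array([[np.cos(A),-np.sin(A)],[np.sin(A),np.cos(A)]])
def W(x,y): return O+RP@[x,y]
def toP(P): return (P[...,:2]-O)@RP
def plan(xy,z,yaw=13.,s=None):
    s=s or status.get_state(); R=Ro.from_rotvec(s['tool_rot']); a=np.deg2rad(yaw)
    T=Ro.from_matrix([[np.cos(a),np.sin(a),0],[np.sin(a),-np.cos(a),0],[0,0,-1]])
    print('shift cm',(R.inv().apply(np.r_[xy,z]-s['position'])/10).round(2),'turn',(R.inv()*T).as_rotvec(degrees=True).round(1),'t',round(s['clock'],2))
E
python3 - <<'E'
from h import *; from m import load
for n in('top','scene'):
    f=load(n);P=pts(f);p=toP(P);hsv=cv2.cvtColor(f['img'],cv2.COLOR_RGB2HSV);H,S=hsv[...,0],hsv[...,1]
    q=(p[...,0]>-250)&(p[...,0]<20)&(abs(p[...,1]-100)<45)&(f['z_map']>0)
    b=q&(H>15)&(H<32)&(S>120)&(P[...,2]>52)&(P[...,2]<64); Q=p[b]
    print(n,'block x',np.percentile(Q[:,0],[0,1,5,50,99,100]).round(1),'y',np.percentile(Q[:,1],[1,50,99]).round(1))
    # objects on board
    o=(abs(p[...,0]+20)<195)&(p[...,1]>-190)&(p[...,1]<60)&(p[...,0]<-60)&(P[...,2]>35)&(P[...,2]<85)&(f['z_map']>0)
    k,lab,st,ce=cv2.connectedComponentsWithStats(o.astype(np.uint8))
    for i in range(1,k):
        if st[i,4]>30: print(' obj',p[lab==i].mean(0).round(),P[lab==i][:,2].max().round())
s=status.get_state()
plan(W(-225,100),200)
E
```

```text
top block x [-141.5 -140.  -134.   -69.9    3.5    6.3] y [ 72.9 102.4 130.3]
 obj [ -66. -108.] 85.0
 obj [-162. -142.] 60.0
 obj [-169.  -25.] 84.0
scene block x [-137.9 -135.3 -129.6  -62.6    8.7   11.3] y [ 68.5  95.6 128.3]
 obj [-163.  -32.] 83.0
 obj [-156. -149.] 58.0
shift cm [ 38.26 -53.93   3.12] turn [-0.1  0.  11.6] t 0.1
```

```bash
python3 - <<'E'
from h import *
plan(W(-185,100),200)
E
```

```text
shift cm [ 42.18 -53.12   3.12] turn [-0.1  0.  11.6] t 0.1
```

Call:
carry_out(moves=[[2,-2.5,0,0,0,1],[6,-7.5,0,0,0,2],[10,-12.6,0,0,0,3],[14,-17.6,0,0,0,4],[18,-22.6,1,0,0,5],[22,-27.7,1,0,0,6],[26,-32.7,1,0,0,7],[30,-37.8,2,0,0,8],[34,-42.8,2,0,0,9],[38,-47.8,3,0,0,10],[41,-51.6,3,0,0,11.6],[42.2,-53.1,3.1,0,0,11.6]], grip=0)

```text
clock: 1.6
position: [443.4, 48.1, 199.8]
tool_rot: [-3.12, -0.362, 0.001]
ft_force: [0.1, -1.5, -0.3]
gripper_width: 0.0
gripper_force: 0.0
```

```bash
python3 - <<'E'
from h import *
plan(W(-185,100),42); s=status.get_state(); print(s['position'],s['gripper_width'],s['ft_force'],toP(s['position']))
E
```

```text
shift cm [-0.08  0.23 15.78] turn [-0.   0.   0.2] t 1.6
[443.36672968  48.06342214 199.78872015] 0.029009677141701544 [ 0.11168769 -1.49944854 -0.29986279] [-184.16099558  102.21027499]
```

Call:
carry_out(moves=[[0,0.1,4,0,0,0],[-0.1,0.2,9,0,0,0],[-0.1,0.2,13,0,0,0],[-0.1,0.2,15,0,0,0],[-0.1,0.2,15.6,0,0,0],[-0.1,0.2,15.6,0,0,0]])

```text
clock: 2.35
position: [443.1, 42.8, 44.3]
tool_rot: [-3.121, -0.356, 0.0]
ft_force: [-0.3, 0.2, 0.2]
gripper_width: -0.1
gripper_force: 0.0
```

```bash
python3 - <<'E'
from h import *
a=grab('scene'); b=grab('top')
A1=cv2.resize(a['img'][160:320,240:440],(800,640))[:600]
cv2.imwrite('pics/c2.png',A1[:,:,::-1]); plan(W(-86,100),44)
E
```

```text
shift cm [ 9.86 -0.31  0.16] turn [ 0.  -0.1  0. ] t 2.45
```

View pics/c2.png

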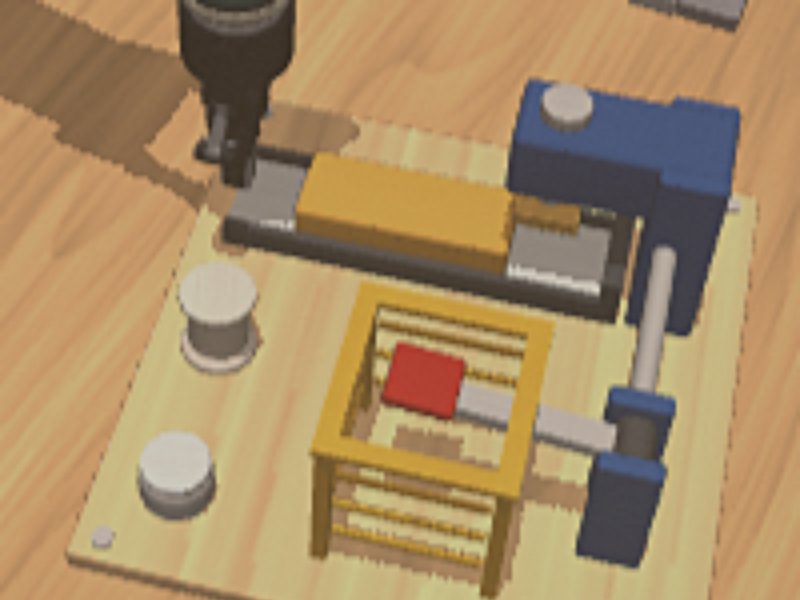

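The crop shows the shut fingers inside the lane at (240,175), behind the block at (300–520,200). The block sits about 60 mm short of the backstop, so I'll push.

Call:
carry_out(moves=[[1,-0.1,0,0,0,0],[2,-0.2,0,0,0,0],[2.8,-0.3,0,0,0,0],[3.4,-0.3,0,0,0,0],[4.0,-0.3,0,0,0,0],[4.7,-0.3,0,0,0,0],[5.4,-0.3,0,0,0,0],[6.1,-0.3,0,0,0,0],[6.8,-0.3,0,0,0,0],[7.5,-0.3,0,0,0,0],[8.0,-0.3,0,0,0,0],[8.5,-0.3,0,0,0,0]])

```text
clock: 3.95
position: [525.4, 64.9, 44.3]
tool_rot: [3.121, 0.356, -0.001]
ft_force: [-1.8, -1.2, 0.8]
gripper_width: -0.1
gripper_force: 0.9
```

Call:
carry_out(moves=[[0.3,0,0,0,0,0],[0.6,0,0,0,0,0],[0.8,0,0,0,0,0],[1.0,0,0,0,0,0]])

```text
clock: 4.45
position: [534.9, 67.1, 44.4]
tool_rot: [3.121, 0.356, -0.0]
ft_force: [-2.5, -0.8, 2.2]
gripper_width: 0.1
gripper_force: 1.3
```

Call:
carry_out(moves=[[0.15,0,0,0,0,0],[0.3,0,0,0,0,0],[0.3,0,0,0,0,0]])

```text
clock: 4.82
position: [538.3, 67.8, 44.3]
tool_rot: [-3.121, -0.356, -0.001]
ft_force: [-1.0, 0.2, 1.1]
gripper_width: -0.1
gripper_force: 0.6
```

Call:
carry_out(moves=[[0.1,0,0,0,0,0],[0.2,0,0,0,0,0],[0.2,0,0,0,0,0]])

```text
clock: 5.2
position: [540.1, 68.3, 44.2]
tool_rot: [-3.121, -0.356, -0.001]
ft_force: [-1.7, -0.4, 1.2]
gripper_width: -0.1
gripper_force: 0.7
```

Call:
carry_out(moves=[[0.1,0,0,0,0,0],[0.2,0,0,0,0,0],[0.2,0,0,0,0,0]])

```text
clock: 5.58
position: [542.0, 68.7, 44.3]
tool_rot: [-3.121, -0.356, -0.0]
ft_force: [-1.0, -0.3, 0.3]
gripper_width: 0.3
gripper_force: 0.7
```

Call:
carry_out(moves=[[0.1,0,0,0,0,0],[0.2,0,0,0,0,0],[0.2,0,0,0,0,0]])

```text
clock: 5.95
position: [542.0, 68.8, 44.1]
tool_rot: [3.121, 0.357, -0.006]
ft_force: [-7.1, -1.9, 5.4]
gripper_width: 0.3
gripper_force: 3.5
```

Call:
carry_out(moves=[[0.1,0,0,0,0,0],[0.2,0,0,0,0,0],[0.2,0,0,0,0,0]])

```text
clock: 6.32
position: [542.0, 68.8, 43.7]
tool_rot: [3.121, 0.357, -0.013]
ft_force: [-11.0, -3.0, 8.3]
gripper_width: -0.1
gripper_force: 5.9
```

```bash
python3 - <<'E'
from h import *
a=grab('scene'); b=grab('top'); s=status.get_state(); print(s['position'],s['ft_force'],toP(s['position']))
A1=cv2.resize(a['img'][170:250,290:430],(800,457),interpolation=cv2.INTER_CUBIC)
cv2.imwrite('pics/c3.png',A1[:,:,::-1])
E
```

```text
[541.96020014  68.83837909  43.6821358 ] [-11.64333371  -2.97519878   8.08023213] [-83.42112091 100.27406601]
```

View pics/c3.png

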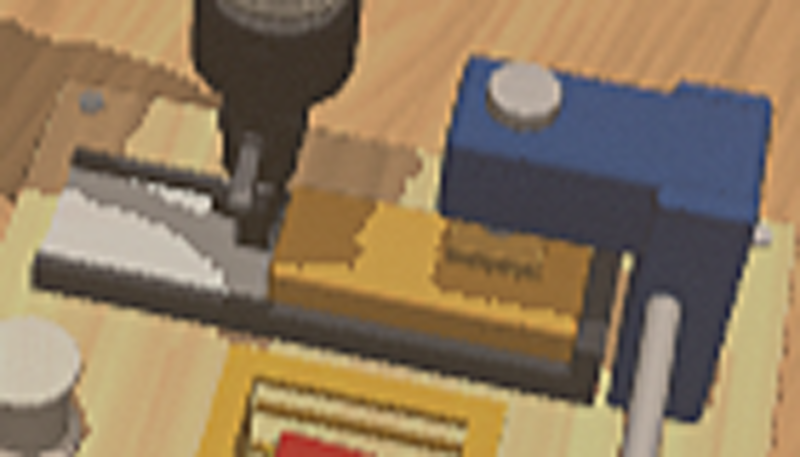

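The crop shows the block's far end at (585,330), flush against the backstop, with fingers at (260,235). The force rose to 12 N with no further travel, so the block is home. I'll back off and lift.

Call:
carry_out(moves=[[-0.4,0,0,0,0,0],[-1.2,0,0,0,0,0],[-2.4,0,0,0,0,0],[-2.6,0,-3,0,0,0],[-2.6,0,-8,0,0,0],[-2.6,0,-13,0,0,0],[-2.6,0,-16,0,0,0],[-2.6,0,-16.5,0,0,0]])

```text
clock: 7.42
position: [521.9, 63.8, 212.2]
tool_rot: [3.121, 0.356, 0.01]
ft_force: [-0.6, -0.4, 0.3]
gripper_width: 0.1
gripper_force: 0.0
```

```bash
python3 - <<'E'
from h import *; from m import load
f=grab('top'); g=grab('scene')
for n,f in(('top',f),('scene',g)):
    P=pts(f);p=toP(P);hsv=cv2.cvtColor(f['img'],cv2.COLOR_RGB2HSV);H,S=hsv[...,0],hsv[...,1]
    b=(p[...,0]>-250)&(p[...,0]<85)&(abs(p[...,1]-100)<45)&(f['z_map']>0)&(H>15)&(H<32)&(S>120)&(P[...,2]>52)&(P[...,2]<64); Q=p[b]
    print(n,'block x',np.percentile(Q[:,0],[1,5,99]).round(1))
print(status.get_state()['ft_force'])
plan((655,-110),200)
E
```

```text
top block x [ 7.9  8.  10.8]
scene block x [-70.3 -64.8  75.7]
[-0.06122403  0.08847429  0.2806339 ]
shift cm [ 9.23 19.96  0.92] turn [ 0. -0.  0.] t 7.53
```

Call:
carry_out(moves=[[1,2.2,0,0,0,0],[3.2,7,0,0,0,0],[5.4,12,0,0,0,0],[7.6,16.5,0,0,0,0],[9,19.2,0.5,0,0,0],[9.2,20,1,0,0,0],[9.2,20,3,0,0,0],[9.2,20,4.3,0,0,0],[9.2,20,4.5,0,0,0]])

```text
clock: 8.65
position: [653.0, -109.0, 161.7]
tool_rot: [-3.12, -0.358, 0.007]
ft_force: [0.3, -0.7, -0.3]
gripper_width: -0.1
gripper_force: 0.0
```

```bash
python3 - <<'E'
from h import *
a=grab('scene'); b=grab('top'); s=status.get_state(); print(s['position'],s['ft_force']); plan((655,-110),120)
A1=cv2.resize(a['img'][200:320,280:420],(700,600),interpolation=cv2.INTER_CUBIC)
cv2.imwrite('pics/c4.png',A1[:,:,::-1])
E
```

```text
[ 654.46389401 -109.54821558  163.77176368] [ 0.20396882 -0.74098272  0.64246595]
shift cm [0.05 0.06 4.38] turn [-0.   0.1  0.1] t 8.75
```

View pics/c4.png

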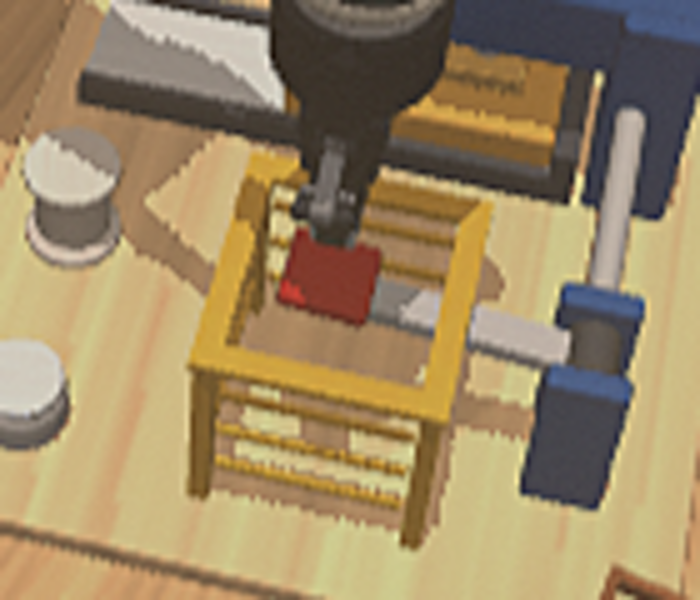

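The picture shows the fingertips at (340,240), well inside the window and over the red pad at (330,275). I'll check the gripper's profile for side clearance.

```bash
python3 - <<'E'
from h import *; from m import load
f=load('scene');P=pts(f);p=toP(P);hsv=cv2.cvtColor(f['img'],cv2.COLOR_RGB2HSV)
t=toP(np.array([654.5,-109.5])); q=(abs(p[...,0]-t[0])<60)&(abs(p[...,1]-t[1])<65)&(hsv[...,2]<110)&(hsv[...,1]<110)
for h in range(5,95,10):
    Q=p[q&(abs(P[...,2]-163.8-h)<5)]-t
    if len(Q)>3: print(h,len(Q),Q.min(0).round(),Q.max(0).round())
E
```

```text
5 11 [-12. -13.] [ 9. -3.]
15 20 [ -8. -14.] [9. 6.]
45 7 [  0. -26.] [11. -7.]
55 18 [-13. -29.] [ 12. -10.]
65 24 [-18. -42.] [ 16. -14.]
75 16 [-18. -18.] [16. -9.]
85 53 [-18. -64.] [ 17. -12.]
```

Call:
carry_out(moves=[[0,0,1,0,0,0],[0,0,2.2,0,0,0],[0,0,3.2,0,0,0],[0,0,4,0,0,0],[0,0,4.7,0,0,0],[0,0,5.4,0,0,0],[0,0,6,0,0,0],[0,0,6.2,0,0,0],[0,0,6.2,0,0,0]])

```text
clock: 9.88
position: [654.4, -110.7, 102.6]
tool_rot: [3.121, 0.356, -0.002]
ft_force: [-5.9, -0.1, 6.5]
gripper_width: -0.4
gripper_force: 3.6
```

Call:
carry_out(moves=[[0,0,0.2,0,0,0],[0,0,0.4,0,0,0],[0,0,0.4,0,0,0]])

```text
clock: 10.25
position: [654.5, -110.8, 99.6]
tool_rot: [3.121, 0.356, -0.002]
ft_force: [-7.0, -0.0, 9.6]
gripper_width: -0.0
gripper_force: 5.4
```

Call:
carry_out(moves=[[0,0,0.15,0,0,0],[0,0,0.3,0,0,0],[0,0,0.3,0,0,0]])

```text
clock: 10.62
position: [654.5, -110.8, 99.1]
tool_rot: [3.121, 0.357, -0.002]
ft_force: [-12.9, -0.5, 21.3]
gripper_width: 0.1
gripper_force: 11.1
```

Call:
carry_out(moves=[[0,0,0.1,0,0,0],[0,0,0.2,0,0,0],[0,0,0.2,0,0,0]])

```text
clock: 11.0
position: [654.6, -110.8, 98.8]
tool_rot: [3.121, 0.357, -0.001]
ft_force: [-15.9, 0.9, 28.1]
gripper_width: 0.1
gripper_force: 15.0
```

Call:
carry_out(moves=[[0,0,0,0,0,0],[0,0,0,0,0,0],[0,0,0,0,0,0],[0,0,0,0,0,0],[0,0,0,0,0,0],[0,0,0,0,0,0],[0,0,0,0,0,0],[0,0,0,0,0,0],[0,0,0,0,0,0],[0,0,0,0,0,0],[0,0,0,0,0,0],[0,0,0,0,0,0]])

```text
clock: 12.5
position: [654.6, -110.8, 98.8]
tool_rot: [3.121, 0.357, -0.001]
ft_force: [-16.2, 1.6, 28.7]
gripper_width: 0.2
gripper_force: 14.9
```

Call:
carry_out(moves=[[0,0,0,0,0,0],[0,0,0,0,0,0],[0,0,0,0,0,0],[0,0,0,0,0,0],[0,0,0,0,0,0],[0,0,0,0,0,0],[0,0,0,0,0,0],[0,0,0,0,0,0]])

```text
clock: 13.5
position: [654.6, -110.8, 98.8]
tool_rot: [3.121, 0.357, -0.001]
ft_force: [-16.0, 2.4, 28.1]
gripper_width: -0.1
gripper_force: 14.9
```

```bash
python3 - <<'E'
from h import *
f=grab('scene');P=pts(f);hsv=cv2.cvtColor(f['img'],cv2.COLOR_RGB2HSV)
q=((hsv[...,0]<6)|(hsv[...,0]>174))&(hsv[...,1]>150)&(f['z_map']>0); q[:200]=0;q[320:]=0;q[:,:280]=0;q[:,420:]=0
Q=P[q]; print(len(Q),np.c_[toP(Q),Q[:,2]].mean(0).round(1), np.percentile(Q[:,2],[1,50,99]).round(1), status.get_state()['ft_force'])
A1=cv2.resize(f['img'][170:320,280:440],(640,600),interpolation=cv2.INTER_CUBIC)
cv2.imwrite('pics/c5.png',A1[:,:,::-1])
E
```

```text
102 [ -16.5 -103.7   97.7] [ 90.9  97.7 103.2] [-16.29867496   2.06244739  28.07549655]
```

View pics/c5.png

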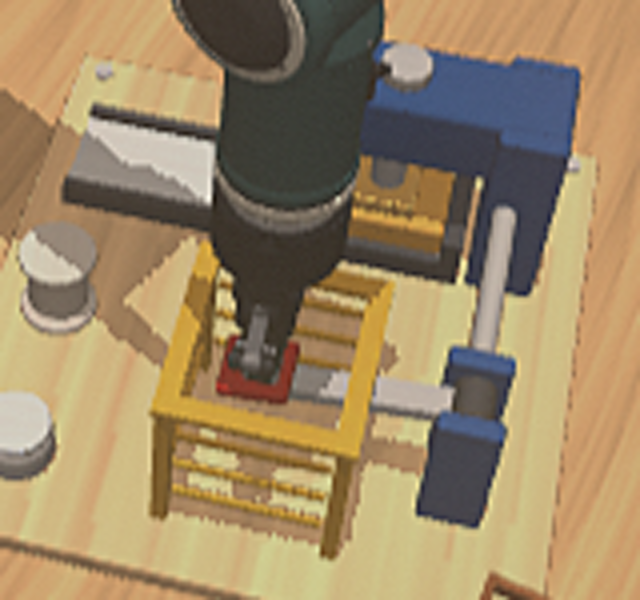

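The picture shows the pad fully down (about z 98, as specified), the stamp rod lowered onto the block at (390,175) and the guard clear of the fingers. It has been held for about 2.9 s, so I'll release.

Call:
carry_out(moves=[[0,0,-0.5,0,0,0],[0,0,-1.2,0,0,0],[0,0,-2,0,0,0],[0,0,-3,0,0,0],[0,0,-4,0,0,0],[0,0,-6,0,0,0],[0,0,-9,0,0,0],[0,0,-12,0,0,0],[0,0,-14,0,0,0],[0,0,-14.5,0,0,0],[0,0,-14.5,0,0,0]])

```text
clock: 14.92
position: [654.8, -110.4, 237.9]
tool_rot: [-3.121, -0.356, 0.001]
ft_force: [0.3, -0.2, -0.5]
gripper_width: -0.2
gripper_force: 0.0
```

```bash
python3 - <<'E'
from h import *
f=grab('scene'); b=grab('top');P=pts(f);hsv=cv2.cvtColor(f['img'],cv2.COLOR_RGB2HSV);H,S=hsv[...,0],hsv[...,1];p=toP(P)
q=((H<6)|(H>174))&(S>150)&(f['z_map']>0)&(abs(p[...,0])<60)&(abs(p[...,1]+95)<50)
print('pad z',np.percentile(P[q][:,2],[1,50,99]).round(1)); save(f,'end')
b=(p[...,0]>-250)&(p[...,0]<85)&(abs(p[...,1]-100)<45)&(H>15)&(H<32)&(S>120)&(P[...,2]>52)&(P[...,2]<64)
print('block x',np.percentile(p[b][:,0],[1,5,99]).round(1),status.get_state()['ft_force'],status.get_state()['position'])
E
```

```text
pad z [121.9 127.4 131.8]
block x [-70.5 -66.7  76.3] [0.21768808 0.82393471 0.43816589] [ 654.2100098  -110.21783794  236.60086467]
```

View pics/end.png

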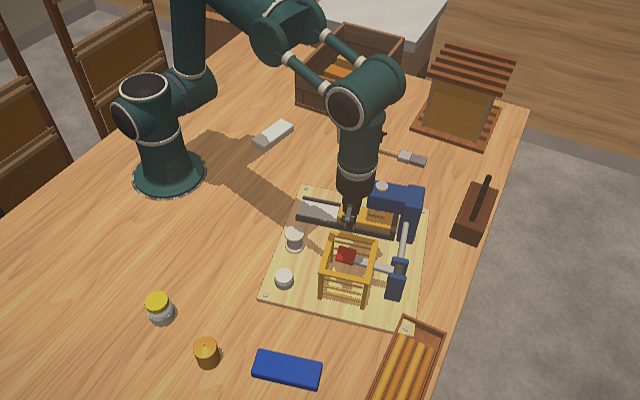

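The final view shows the pad up again at (345,255), the block home at (370,215), and the gripper out and clear. The bystanders in view haven't moved, so I'll hand in.

```bash
python3 -c "
from plant import job; print(job.hand_in())"
```

```text
the job is handed in; nothing more can be done
None
```

I pushed the block home against the backstop, held the lever fully down for over two seconds, let it spring up and came out with no contact with the guard seen; I handed in at about 15 s, and no verdict came back.

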